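# Stir the drying beads and hang the stirrer back

### The arm

A 7-joint arm with a two-finger parallel gripper is mounted at the origin on the work surface. World frame = base frame: x ahead of the robot, y to its left, z up, the work surface at z = 0. Lengths are in m, angles in rad, forces in N, time in s.
With the tool pointing down it reaches from about 0.4 to 0.925 m from the base axis. Payload 5.6 kg.
Tool frame: the origin (TCP) lies midway between the tips of the shut fingers; the grasp point (between the pads) lies 19 mm behind it; z points along the fingers, y is the line along which they close (so a half turn about z gives the same grasp; the last joint's range is limited). The gripper opens to 85 mm and grips with 20 to 120 N. Pads are 22 mm wide; open, the fingers measure 114 mm over their backs; the gripper's body (76 mm by 85 mm) begins 54 mm behind the grasp point. The pads swing forward as they close: fully open they stand 13 mm farther back than shut.
Start: joints at [-1.17, 0.468, -0.012, 1.603, 0.006, 1.071, -0.056], TCP at [0.279, 0.587, 0.231] pointing down, gripper open.
Joint ranges: [-2.53, 2.53], [-0.31, 2.02], [-1.57, 1.55], [0.28, 2.44], [-1.29, 4.43], [0.15, 1.84], [-2.92, 2.92]. Speed limits (rad/s): [2.57, 2.57, 3.14, 3.14, 3.14, 3.14, 3.14].

### API

Orientations are given as a rotation vector (axis times angle).
In Python, from station import move_to, line_to, set_joints, release, gripper_close, dwell, inverse_kinematics, get_state, grab_frame, camera_params, PlanningError, finish_job, masks_of gives the robot as it stands. Calls block until the motion is done:
- move_to(position, orientation): joint-space move of the TCP to a pose.
- line_to(position, frame=None, velocity=0.15, guard=None): straight line of the TCP; frame=None keeps the orientation; velocity is the mean speed in m/s. With guard (N) it stops when the force on the tool has changed by that much, and returns True; else False.
- set_joints(angles): joint-space move.
- release() and gripper_close(force=None): open the fingers fully, or close them until they stop; force is the grip in N (None keeps the last).
- dwell(seconds).
- inverse_kinematics(position, orientation): joint angles nearest the present ones, or None.
- get_state(): the state.
- grab_frame(name): name is "side" or "top" or "wrist"; returns (picture, depth): 400x640x3 uint8, blue, green, red; 400x640 float32, m along the optical axis (not along the pixel's ray), 0 where there is no reading.
- camera_params(name): a dict with "fx", "fy", "cx", "cy" (pixels), "extrinsics" (4x4, takes a point from camera to world coordinates). Camera axes: x right, y up, looking along -z (the intrinsics and any distortion apply to the point x, -y, -z); pixel columns grow to the right and rows downward; lengths in m; the calibration is good to about 2 mm. A picture is of the moment at which its call begins: read the wrist's pose just before it. camera_params takes no time and is no camera call; for the wrist camera it gives the pose at the moment of the call.
A pose or a line that the arm cannot do raises PlanningError and nothing moves.
- finish_job(): hands the job in; it is judged then, once.
Trained networks look in the newest picture that a camera, given by its name, has taken for a name from the list of things; names that differ only in an ending like _2 or _b are one class to them, and where a whole thing is asked for, a point or a joint stands for the part that bears it (a point fixed in the world has none). Each returns a list of dicts, best first, with "p" (0 to 1); they miss things now and then, are a little off and sometimes report something else, mostly with a low value. They report only what shows in the picture. A call takes as long as a camera call.
- masks_of(camera, label): "region" (400x640 bool, what is visible of it) and "at" ([column, row] in pixels, amid what is visible of it).
The state is a dict: "time_s": time; "q": joint angles; "dq": joint speeds; "effort": joint torques, N m; "position": TCP position; "tool_rot": TCP orientation; "wrist_force": force on the tool from outside, world axes, zero at the start; "torque": the same for the moment, N m; "gripper_width": opening from 0.0 (shut) to 1.0 (fully open); "grip_force": force on a finger pad.
Only numpy, scipy, OpenCV 4.12 (cv2) and the standard library are available. Lean on these libraries where they do the work, as an engineer would, in place of code of your own. Each camera call takes 0.05 s, during which the arm holds its last target. There are 200 camera calls.

### The job

The clay beads in the steel bowl have just been washed and must dry evenly: take the stirrer from its fork stand, hold its foot down among the beads close to the bowl's floor and stir them round in at least three full circles about the middle of the bowl, so that most of the beads change their places. Then hang the stirrer upright in the fork again by its collar and let go. Keep all the beads in the bowl, touch bowl and beads with nothing but the stirrer, leave the bowl about where it is, and do not disturb the paint bottles or the miniature.

Things in the scene. Friction and masses are not known exactly. Their poses are not given: they have to be found in the camera images.
- stirrer: 120 g hand stirrer, hanging upright in the stand. Origin: centre of the underside of its steel collar, z up along it. Collar 42 mm across, 5 mm thick (z 0 to 5 mm). Above: square wooden handle 20 x 20 mm, sides along x and y, z 5 to 70 mm (grip across two flats, clear of the collar; it turns in a loose grip). Below: steel shaft 14 mm across, ending in a rounded foot 20 mm across, z -80 to -105 mm
- stirrer_tip (a point): centre of the underside of the stirrer's foot, 105 mm below the collar's underside
- stand: fixed steel stand, z up; origin on the table under the seat. Base 120 x 90 x 8 mm; 14 mm post at x +42 mm; flat two-pronged fork on it, top 135 mm up, nothing higher. Slot 24 mm wide along x, from x -27 (open end) to +15 mm (closed); prongs 12 mm wide, 6 thick. The collar lies on the prongs; the foot passes the slot, so lift the stirrer straight up or slide it out of the open end
- fork_seat (a point): point at the fork's top in the slot's centre where the centre of the collar's underside belongs, 135 mm above the table over the stand's origin
- bowl: loose round steel bowl, 0.6 kg, standing on the table. Origin: centre of its underside, z up. Outer diameter 128 mm at the foot, 160 mm at the rim, 50 mm high; wall 4 mm, inner floor flat, 5 mm above the table, about 60 mm in radius, walls flare outwards. Circles of 20 to 38 mm radius (foot centre) stir well; the beads leave a gap on one side to enter. Its yaw is arbitrary
- paint_a: bystander: grey dropper bottle with black pointed cap, 25 mm diameter, 85 mm tall, on the robot's left (+y); origin at the centre of its underside
- paint_b: bystander: grey dropper bottle like the other, on its right (-y); origin at the centre of its underside
- walker: bystander: small two-legged walking-machine miniature, blue body on a black disc base of 40 mm diameter, 59 mm tall; origin at the centre of the underside
- bead0: one of six alike chunky round clay beads lying on the bowl's floor, 20 mm diameter, 12 g or so, free to roll; origin at the centre of the bead
- bead1: one of six alike chunky round clay beads lying on the bowl's floor, 20 mm diameter, 12 g or so, free to roll; origin at the centre of the bead
- bead2: one of six alike chunky round clay beads lying on the bowl's floor, 20 mm diameter, 12 g or so, free to roll; origin at the centre of the bead
- bead3: one of six alike chunky round clay beads lying on the bowl's floor, 20 mm diameter, 12 g or so, free to roll; origin at the centre of the bead
- bead4: one of six alike chunky round clay beads lying on the bowl's floor, 20 mm diameter, 12 g or so, free to roll; origin at the centre of the bead
- bead5: one of six alike chunky round clay beads lying on the bowl's floor, 20 mm diameter, 12 g or so, free to roll; origin at the centre of the bead

How it is judged:
On the way, in this order (a step that is already met when the one before it is completed fails the run):
1. the stirrer is taken off its stand: its collar is more than 50 mm from the fork's seat (distance between stirrer and fork_seat above 0.05 m), for 0.1 s.
2. foot down among the beads (tip under 19 mm above the bowl's underside), 10 mm or more out on the bowl's +x side, within 10 mm of that axis (3 full circles either way from anywhere meet all four sides) (x of stirrer_tip in the frame of bowl above 0.01 m and y of stirrer_tip in the frame of bowl between -0.01 and 0.01 m and z of stirrer_tip in the frame of bowl below 0.019 m and horizontal distance between stirrer_tip and bowl below 0.065 m).
3. then foot down among the beads (tip under 19 mm above the bowl's underside), 10 mm or more out on its -x side, within 10 mm of that axis (3 full circles either way from anywhere meet all four sides) (x of stirrer_tip in the frame of bowl below -0.01 m and y of stirrer_tip in the frame of bowl between -0.01 and 0.01 m and z of stirrer_tip in the frame of bowl below 0.019 m and horizontal distance between stirrer_tip and bowl below 0.065 m).
4. then foot down among the beads (tip under 19 mm above the bowl's underside), 10 mm or more out on its +y side, within 10 mm of that axis (3 full circles either way from anywhere meet all four sides) (y of stirrer_tip in the frame of bowl above 0.01 m and x of stirrer_tip in the frame of bowl between -0.01 and 0.01 m and z of stirrer_tip in the frame of bowl below 0.019 m and horizontal distance between stirrer_tip and bowl below 0.065 m).
5. then foot down among the beads (tip under 19 mm above the bowl's underside), 10 mm or more out on its -y side, within 10 mm of that axis (3 full circles either way from anywhere meet all four sides) (y of stirrer_tip in the frame of bowl below -0.01 m and x of stirrer_tip in the frame of bowl between -0.01 and 0.01 m and z of stirrer_tip in the frame of bowl below 0.019 m and horizontal distance between stirrer_tip and bowl below 0.065 m).
At the end, for the whole second after the job is handed in: Stirrer at rest, upright (0.12 rad), hung in the fork: collar underside within 15 mm sideways, 4 mm in height of the seat. All beads in the bowl, at least 4 of 6 over 15 mm from their starts. Bowl upright within 30 mm, bottles and miniature standing within 20 mm, of their first places (horizontal distance between stirrer and fork_seat below 0.015 m and height (world z) of stirrer between 0.131 and 0.139 m and angle between stirrer's own z axis and vertical below 0.12 rad and linear speed of stirrer below 0.03 m/s and contact force between stirrer and stand above 0.2 N and angle between bowl's own z axis and vertical below 0.1 rad and distance of bowl from where it was at the start of the episode below 0.03 m and linear speed of bowl below 0.02 m/s and horizontal distance between each of bead0, bead1, bead2, bead3, bead4, bead5 and bowl below 0.078 m and height (world z) of each of bead0, bead1, bead2, bead3, bead4, bead5 below 0.06 m and (distance of each of bead0, bead1, bead2, bead3 from where it was at the start of the episode above 0.015 m or distance of each of bead0, bead1, bead2, bead4 from where it was at the start of the episode above 0.015 m or distance of each of bead0, bead1, bead2, bead5 from where it was at the start of the episode above 0.015 m or distance of each of bead0, bead1, bead3, bead4 from where it was at the start of the episode above 0.015 m or distance of each of bead0, bead1, bead3, bead5 from where it was at the start of the episode above 0.015 m or distance of each of bead0, bead1, bead4, bead5 from where it was at the start of the episode above 0.015 m or distance of each of bead0, bead2, bead3, bead4 from where it was at the start of the episode above 0.015 m or distance of each of bead0, bead2, bead3, bead5 from where it was at the start of the episode above 0.015 m or distance of each of bead0, bead2, bead4, bead5 from where it was at the start of the episode above 0.015 m or distance of each of bead0, bead3, bead4, bead5 from where it was at the start of the episode above 0.015 m or distance of each of bead1, bead2, bead3, bead4 from where it was at the start of the episode above 0.015 m or distance of each of bead1, bead2, bead3, bead5 from where it was at the start of the episode above 0.015 m or distance of each of bead1, bead2, bead4, bead5 from where it was at the start of the episode above 0.015 m or distance of each of bead1, bead3, bead4, bead5 from where it was at the start of the episode above 0.015 m or distance of each of bead2, bead3, bead4, bead5 from where it was at the start of the episode above 0.015 m) and distance of each of paint_a, paint_b, walker from where it was at the start of the episode below 0.02 m and angle between each of paint_a, paint_b, walker's own z axis and vertical below 0.2 rad); the robot touches nothing.
It fails at once if the gripper or arm touches a bead (they are stirred with the stirrer only) (contact force between any of the arm, the fingers and bead0 above 0.3 N or contact force between any of the arm, the fingers and bead1 above 0.3 N or contact force between any of the arm, the fingers and bead2 above 0.3 N or contact force between any of the arm, the fingers and bead3 above 0.3 N or contact force between any of the arm, the fingers and bead4 above 0.3 N or contact force between any of the arm, the fingers and bead5 above 0.3 N).
It fails at once if the gripper or arm touches the bowl (contact force between any of the arm, the fingers and bowl above 0.5 N).
It fails at once if the bowl is pushed more than 30 mm from its place (distance of bowl from where it was at the start of the episode above 0.03 m).
It fails at once if a bead leaves the bowl (horizontal distance between any of bead0, bead1, bead2, bead3, bead4, bead5 and bowl above 0.095 m).
It fails at once if a paint bottle or the miniature is knocked over or pushed more than 20 mm (distance of any of paint_a, paint_b, walker from where it was at the start of the episode above 0.02 m or angle between any of paint_a, paint_b, walker's own z axis and vertical above 0.5 rad).
It also fails if it takes over 72 s, if anything falls off the work surface, if the arm or the gripper's body presses on something with over 40 N, if the wrist force passes 120 N, or if a joint passes its speed limit or range.

## Working session

There is one attempt and no reset: what is moved stays moved. The work goes in short steps, each a Python script; the robot and the scene stay as the last script left them, time stands still between calls to the robot, and variables do not carry over. Pictures are saved under pics/ and viewed, at most 10 in all, crops included, and the job is handed in when it is done.

```bash
mkdir -p pics
cat > h.py <<'E'
import numpy as np, cv2
from station import *
def cloud(name, depth):
    c=camera_params(name); v,u=np.mgrid[0:400,0:640]
    z=depth; p=np.stack([(u-c["cx"])/c["fx"]*z,-(v-c["cy"])/c["fy"]*z,-z,np.ones_like(z)],-1)
    return (p@np.array(c["extrinsics"]).T)[...,:3]
E
python3 - <<'E'
from h import *
s=get_state(); print(s["time_s"],s["position"],s["tool_rot"])
for n in ["top","side"]:
    im,d=grab_frame(n); P=cloud(n,d); cv2.imwrite(f"pics/{n}0.png",im); np.savez(f"{n}0.npz",im=im,P=P)
    print(n,{k:np.round(v,3).tolist() if not np.isscalar(v) else v for k,v in camera_params(n).items()})
    for l in ["stirrer","stand","bowl","paint_a","walker","bead0"]:
        for m in masks_of(n,l)[:7]:
            r=m["region"]&(d>0); q=P[r]
            if len(q): print(l,round(m["p"],2),m["at"],r.sum(),"med",np.median(q,0).round(3),"min",np.percentile(q,2,axis=0).round(3),"max",np.percentile(q,98,axis=0).round(3))
E
```

```text
0.0 [0.27891109 0.58648566 0.23034341] [-6.91361706e-01 -3.06431260e+00  2.77229336e-03]
top {'fx': 510.7568582875305, 'fy': 510.7568582875305, 'cx': 317.3013929652949, 'cy': 200.88913636678072, 'extrinsics': [[-0.051, 0.978, -0.204, 0.347], [-0.999, -0.05, 0.01, -0.003], [-0.0, 0.204, 0.979, 1.243], [0.0, 0.0, 0.0, 1.0]]}
stirrer 0.71 [383.7, 232.1] 280 med [ 0.497 -0.154  0.147] min [ 0.482 -0.176  0.137] max [ 0.518 -0.141  0.208]
stand 0.78 [372.5, 240.4] 1629 med [ 0.504 -0.142  0.01 ] min [ 0.451 -0.205  0.001] max [ 0.561 -0.106  0.139]
bowl 0.57 [248.0, 228.9] 3184 med [0.544 0.159 0.009] min [0.47  0.084 0.001] max [0.611 0.227 0.052]
paint_a 0.52 [465.5, 192.2] 146 med [ 0.595 -0.368  0.052] min [ 0.587 -0.381  0.008] max [ 0.61  -0.361  0.084]
paint_a 0.48 [139.2, 254.0] 192 med [0.496 0.403 0.047] min [ 0.486  0.396 -0.002] max [0.517 0.438 0.086]
walker 0.48 [311.7, 157.0] 217 med [ 0.711 -0.004  0.045] min [ 0.696 -0.021  0.001] max [0.727 0.015 0.061]
bead0 0.51 [239.6, 240.5] 63 med [0.512 0.174 0.022] min [0.504 0.167 0.004] max [0.523 0.184 0.029]
bead0 0.5 [257.2, 
[... 682 characters left out ...]
min [ 0.486 -0.178  0.038] max [ 0.518 -0.152  0.207]
stand 0.9 [311.6, 284.9] 1913 med [ 0.523 -0.159  0.01 ] min [ 0.454 -0.207  0.002] max [ 0.573 -0.095  0.138]
stand 0.35 [374.6, 232.8] 149 med [ 0.714 -0.014  0.028] min [ 0.704 -0.023  0.004] max [0.73  0.012 0.061]
bowl 0.76 [298.3, 203.1] 1649 med [0.542 0.181 0.027] min [0.468 0.078 0.002] max [0.614 0.231 0.052]
paint_a 0.89 [366.4, 349.4] 338 med [ 0.597 -0.38   0.043] min [ 0.587 -0.386  0.001] max [ 0.612 -0.364  0.081]
paint_a 0.61 [276.7, 155.4] 116 med [0.497 0.402 0.037] min [0.487 0.393 0.004] max [0.508 0.41  0.068]
walker 0.54 [374.5, 232.9] 227 med [ 0.714 -0.013  0.021] min [ 0.699 -0.023  0.001] max [0.735 0.023 0.061]
```

Run:
```python
from h import *
A=np.load("top0.npz");B=np.load("side0.npz")
a=A["im"][110:310,110:510]; b=B["im"][120:380,220:420]
cv2.imwrite("pics/a.png",cv2.resize(a,None,fx=2,fy=2,interpolation=cv2.INTER_CUBIC)); cv2.imwrite("pics/b.png",cv2.resize(b,None,fx=2.3,fy=2.3,interpolation=cv2.INTER_CUBIC))
for n,D in(("top",A),("side",B)):
    P=D["P"].reshape(-1,3); 
    near=(abs(P[:,0]-.5)<.12)&(abs(P[:,1]+.155)<.12)
    for nm,lo,hi in(("htop",.2,.215),("handle",.15,.2),("fork",.128,.138),("base",.004,.013)):
        q=P[near&(P[:,2]>lo)&(P[:,2]<hi)]
        if len(q)<4: continue
        print(n,nm,len(q),q.mean(0).round(4),cv2.minAreaRect(q[:,:2].astype(np.float32)*1000))
    q=P[(abs(P[:,0]-.54)<.1)&(abs(P[:,1]-.155)<.1)&(P[:,2]>.046)&(P[:,2]<.056)]
    print(n,"rim",len(q),cv2.minEnclosingCircle(q[:,:2].astype(np.float32)*1000),q[:,2].mean())
    (x0,y0)=q[:,0],q[:,1]; s=np.linalg.lstsq(np.c_[2*x0,2*y0,np.ones_like(x0)],x0**2+y0**2,rcond=None)[0]; print(s[:2],np.sqrt(s[2]+s[0]**2+s[1]**2))
    q=P[near&(P[:,2]>.128)&(P[:,2]<.139)]; np.save(n+"fork.npy",q)
```

```text
top htop 95 [ 0.5014 -0.1588  0.2053] ((501.6681213378906, -158.95089721679688), (19.53473663330078, 20.20863914489746), 27.846145629882812)
top handle 50 [ 0.4959 -0.1532  0.1762] ((495.2342834472656, -154.8387451171875), (22.978540420532227, 10.695830345153809), 63.928890228271484)
top fork 442 [ 0.5247 -0.1495  0.135 ] ((516.2095947265625, -153.80322265625), (82.13956451416016, 48.46132278442383), 16.663713455200195)
top base 2007 [ 0.4931 -0.1486  0.007 ] ((499.9159851074219, -155.02813720703125), (239.6862335205078, 239.7598419189453), 0.021649226546287537)
top rim 416 ((539.0469970703125, 154.50991821289062), 79.7256851196289) 0.050032472644853145
[0.53868541 0.15398015] 0.07690077584360884
side htop 77 [ 0.5013 -0.1615  0.2049] ((501.763671875, -159.5528564453125), (20.4695987701416, 21.737571716308594), 28.489465713500977)
side handle 212 [ 0.5008 -0.1656  0.175 ] ((499.99237060546875, -165.0306396484375), (15.959416389465332, 26.05983543395996), 76.11101531982422)
side fork 333 [ 0.5254 -0.1573  0.1356] ((516.5857543945312, -154.5714569091797), (82.0476303100586, 49.85470962524414), 17.128000259399414)
side base 1598 [ 0.5061 -0.1628  0.0081] ((499.8131408691406, -154.86427307128906), (238.51217651367188, 240.02740478515625), 0.3443155288696289)
side rim 269 ((536.2975463867188, 156.60757446289062), 84.48332977294922) 0.049892487774772315
[0.53950734 0.15369209] 0.07717793304518261
```

View pics/a.png

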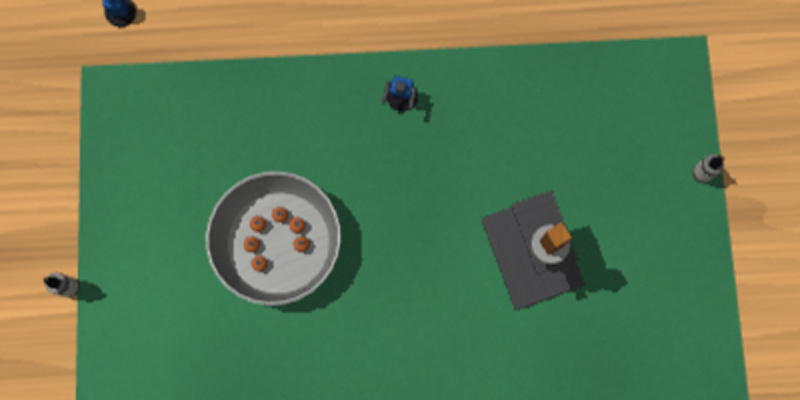

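View pics/b.png

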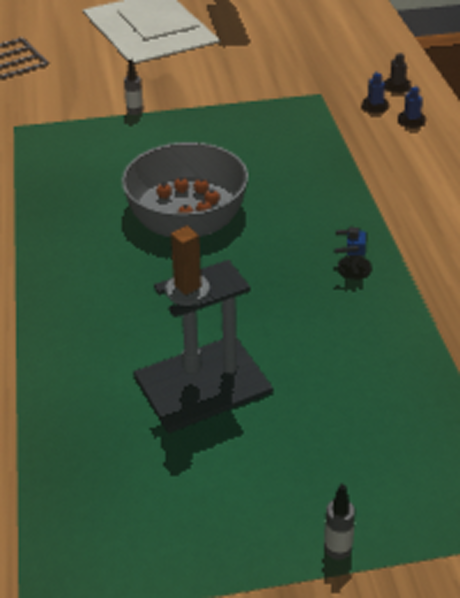

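The top view (crop, 2x) shows the bowl at (273,238), with its bead ring open towards the lower left and bottom. The stirrer handle is at (553,238). The side view shows the fork's post to the right of the handle, so the open end faces about -x. The stand's yaw is about 17° and the handle's about 28°. Next I'll grasp the handle.

```bash
cat >> h.py <<'E'
phi=np.deg2rad(59); R=np.pi*np.array([np.cos(phi),np.sin(phi),0])
SX,SY=.5016,-.1592; ux=np.array([np.cos(.295),np.sin(.295),0])
BX,BY=.539,.154
def st(t=""):
    s=get_state(); print(t,round(s["time_s"],2),s["position"].round(4),"w",round(s["gripper_width"],3),"grip",np.round(s["grip_force"],1),"F",np.round(s["wrist_force"],1))
E
python3 - <<'E'
from h import *
move_to([SX,SY,.26],R); st("above")
print(get_state()["q"].round(2))
line_to([SX,SY,.150],velocity=.12,guard=8); st("down")
gripper_close(70); st("grip")
line_to([SX,SY,.153],velocity=.05); line_to([SX,SY,.30],velocity=.15); st("up")
T=get_state()["position"]
for n in ["side","top"]:
    im,d=grab_frame(n);P=cloud(n,d).reshape(-1,3);cv2.imwrite(f"pics/lift_{n}.png",im)
    near=np.hypot(P[:,0]-SX,P[:,1]-SY)<.035
    for lo,hi in((.17,.19),(.19,.21),(.22,.275),(.276,.292)):
        q=P[near&(P[:,2]>lo)&(P[:,2]<hi)]
        if len(q): print(n,lo,len(q),q.mean(0).round(4),np.ptp(q,axis=0).round(4))
    q=P[near&(P[:,2]>.16)&(P[:,2]<.30)]
    if len(q): print("lowest",np.sort(q[:,2])[:5].round(4))
cv2.imwrite("pics/l.png",cv2.resize(cv2.imread("pics/lift_side.png")[120:330,200:440],None,fx=2.4,fy=2.4))
E
```

```text
above 3.45 [ 0.502  -0.1582  0.2598] w 1.001 grip 0.0 F [-0.9  0.8  0.4]
[-0.44  0.27  0.82  1.91 -0.23  1.05  0.97]
down 4.52 [ 0.5021 -0.1594  0.1506] w 1.002 grip 0.0 F [-0.1  0.5 -0.4]
grip 5.13 [ 0.5017 -0.1593  0.1503] w 0.227 grip 68.6 F [-0.9  0.9  3.4]
up 6.52 [ 0.501  -0.1589  0.2991] w 0.227 grip 68.3 F [ 0.3  0.2 -1.5]
side 0.17 24 [ 0.5002 -0.1655  0.1861] [0.017  0.0078 0.0087]
side 0.19 74 [ 0.5004 -0.1644  0.2   ] [0.0179 0.019  0.0197]
side 0.22 144 [ 0.5006 -0.1635  0.2469] [0.0141 0.0123 0.0536]
side 0.276 149 [ 0.5004 -0.1676  0.2892] [0.0412 0.0361 0.0076]
lowest [0.1812 0.1826 0.1829 0.1832 0.1834]
```

View pics/l.png

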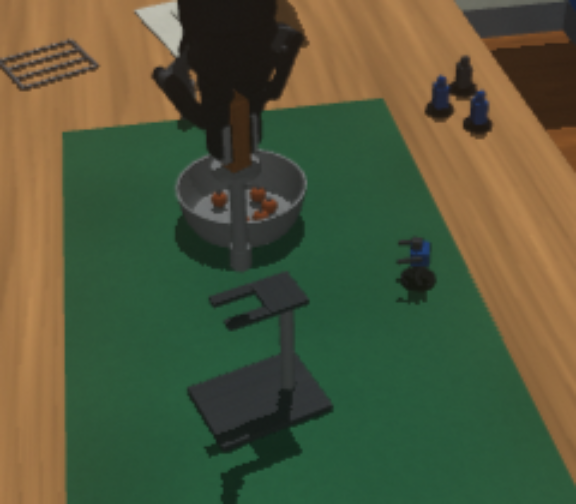

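Grip is firm and the stirrer hangs vertical, with its foot at crop (241,265). The empty fork shows clearly at (265,295). Now the stirring.

Run:
```python
from h import *
im,d=grab_frame("side"); np.save("forkP.npy",cloud("side",d))
a0=np.deg2rad(200); r=.028; z=.131
c=lambda a,r,z:[BX+r*np.cos(a),BY+r*np.sin(a),z]
line_to(c(a0,r,.26),velocity=.25)
line_to(c(a0,r,.15),velocity=.12); print(line_to(c(a0,r,z),velocity=.04,guard=6)); st("in")
n=12; F=0
for i in range(1,3*n+4):
    line_to(c(a0+2*np.pi*i/n,.028 if i<n*2 else .031,z),velocity=.08)
    s=get_state(); F=max(F,np.linalg.norm(s["wrist_force"]))
    if i%n==0: st(f"turn {i//n}")
print("Fmax",F)
im,d=grab_frame("top"); P=cloud("top",d); q=P.reshape(-1,3)
cv2.imwrite("pics/s1.png",cv2.resize(im[150:310,150:350],None,fx=3,fy=3))
for m in masks_of("top","bead0"): print(m["p"],m["at"],np.median(P[m["region"]],0).round(3))
```

```text
False
in 9.73 [0.5127 0.1443 0.1309] w 0.228 grip 68.3 F [ 0.2  0.1 -1.5]
turn 1 13.73 [0.5129 0.1436 0.1311] w 0.225 grip 68.4 F [ 0.   0.2 -0.8]
turn 2 17.74 [0.5099 0.1426 0.1311] w 0.227 grip 68.4 F [ 0.   0.5 -1. ]
turn 3 21.94 [0.5101 0.1426 0.1311] w 0.223 grip 68.4 F [ 0.2  1.6 -1.2]
Fmax 2.6497247393591885
0.39 [268.9, 219.7] [0.555 0.103 0.023]
```

View pics/s1.png

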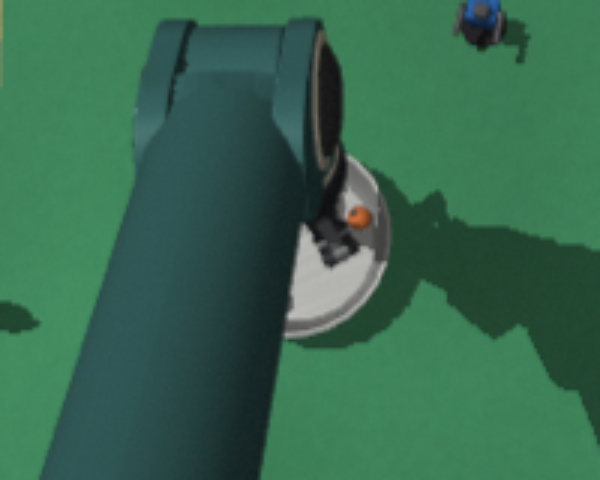

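The arm hides most of the bowl; one bead at crop (358,217) has moved out toward the wall. I'll lift straight up, move towards the fork and look again.

Run:
```python
from h import *
p=get_state()["position"]
line_to([p[0],p[1],.28],velocity=.15)
pre=np.array([SX,SY,0])-.075*ux
line_to([pre[0],pre[1],.28],velocity=.25); st()
im,d=grab_frame("top"); P=cloud("top",d); q=P.reshape(-1,3)
cv2.imwrite("pics/s2.png",cv2.resize(im[150:310,150:350],None,fx=3,fy=3))
S0=np.array([[.512,.174],[.557,.128],[.561,.177],[.533,.125],[.536,.184],[.570,.150]])
for m in masks_of("top","bead0"):
    b=np.median(P[m["region"]],0); print(round(m["p"],2),np.round(m["at"]),b.round(3),"min dist to starts",np.hypot(*(S0-b[:2]).T).min().round(3))
q=q[(abs(q[:,0]-BX)<.1)&(abs(q[:,1]-BY)<.1)&(q[:,2]>.046)&(q[:,2]<.056)]
x,y=q[:,0],q[:,1]; s=np.linalg.lstsq(np.c_[2*x,2*y,np.ones_like(x)],x**2+y**2,rcond=None)[0]; print("bowl",len(q),s[:2])
# fork from forkP (empty fork)
P=np.load("forkP.npy").reshape(-1,3); f=P[(abs(P[:,0]-.51)<.06)&(abs(P[:,1]+.155)<.05)&(P[:,2]>.132)&(P[:,2]<.139)]
print("fork",len(f),cv2.minAreaRect(f[:,:2].astype(np.float32)*1000))
R2=np.array([[np.cos(.295),np.sin(.295)],[-np.sin(.295),np.cos(.295)]]); l=(f[:,:2]-[SX,SY])@R2.T*1000
print("x",np.percentile(l[:,0],[0,2,98,100]).round(1))
for a in range(-28,30,8):
    t=np.sort(l[(l[:,0]>a)&(l[:,0]<a+8),1]); 
    if len(t)>3:
        k=np.argmax(np.diff(t)); print(a,t[0].round(1),t[k].round(1),t[k+1].round(1),t[-1].round(1))
# stirrer now
im,d=grab_frame("side");P=cloud("side",d).reshape(-1,3); n=np.hypot(P[:,0]-pre[0],P[:,1]-pre[1])<.035
for lo,hi in((.165,.18),(.2,.25),(.255,.273)):
    g=P[n&(P[:,2]>lo)&(P[:,2]<hi)]; print(lo,len(g),(g.mean(0)-[pre[0],pre[1],0]).round(4),np.ptp(g,axis=0).round(3))
cv2.imwrite("pics/s3.png",cv2.resize(im[120:330,160:400],None,fx=2.4,fy=2.4))
```

```text
25.7 [ 0.43   -0.1801  0.2799] w 0.224 grip 68.4 F [ 0.5 -0.4 -1.1]
0.46 [226. 240.] [0.511 0.202 0.023] min dist to starts 0.028
0.44 [241. 250.] [0.491 0.174 0.024] min dist to starts 0.021
bowl 403 [0.53882352 0.15388099]
fork 445 ((516.2154541015625, -153.79568481445312), (82.50091552734375, 50.85082244873047), 17.116371154785156)
x [-25.7 -23.6  54.9  56.7]
-28 -22.5 -11.8 13.6 23.9
-20 -24.0 -11.2 11.8 24.8
-12 -22.8 -11.5 12.4 24.8
-4 -24.0 -11.6 12.6 25.5
4 -23.2 -12.7 12.2 25.2
12 -24.1 6.7 10.6 24.1
20 -24.5 -20.6 -17.8 24.0
28 -23.7 -11.8 -8.8 26.4
0.165 52 [ 0.0007 -0.005   0.1727] [0.02  0.012 0.015]
0.2 134 [ 0.0005 -0.0034  0.2253] [0.014 0.009 0.05 ]
0.255 152 [ 0.0008 -0.0079  0.2702] [0.041 0.035 0.008]
```

View pics/s2.png

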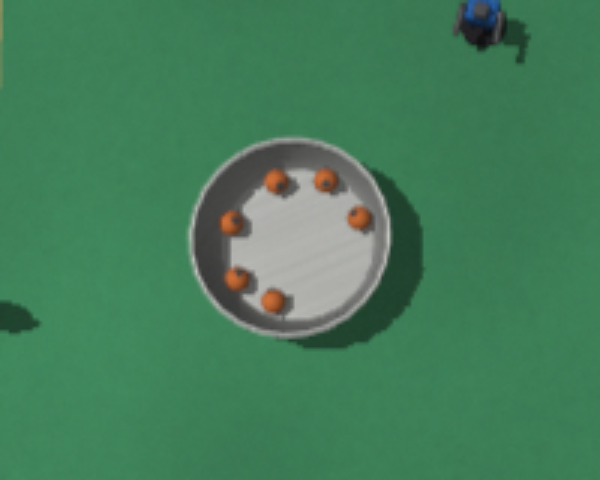

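View pics/s3.png

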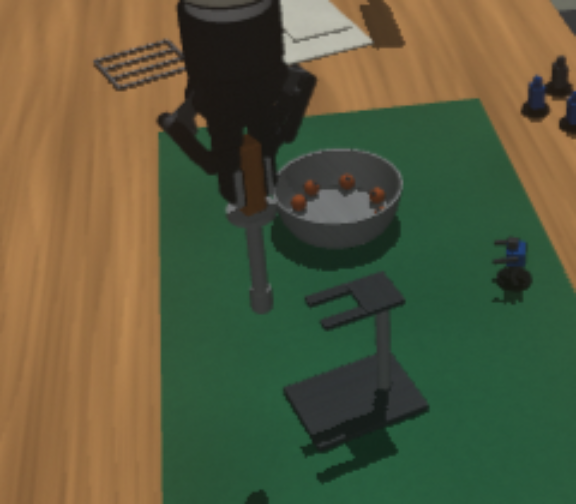

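The bowl has not moved and all six beads are in it, now in a ring at the wall. The stirrer hangs straight in the gripper. I'll check bead displacements by colour, and hang the stirrer only if at least 5 beads are clearly displaced.

Run:
```python
from h import *
c=camera_params("top"); E=np.array(c["extrinsics"])
def beads(im):
    h=cv2.cvtColor(im,cv2.COLOR_BGR2HSV); m=((h[...,0]<14)&(h[...,1]>150)&(h[...,2]>70)).astype(np.uint8)
    m[:175]=0;m[280:]=0;m[:,:200]=0;m[:,290:]=0
    n,_,s,ce=cv2.connectedComponentsWithStats(m); out=[]
    for k in range(1,n):
        if s[k,4]<12: continue
        u,v=ce[k]; r=E[:3,:3]@[(u-c["cx"])/c["fx"],-(v-c["cy"])/c["fy"],-1]; o=E[:3,3]; out.append((o+r*(.018-o[2])/r[2])[:2])
    return np.array(out)
a=beads(np.load("top0.npz")["im"]); im,_=grab_frame("top"); b=beads(im)
print(a.round(3).tolist()); print(b.round(3).tolist())
D=np.linalg.norm(a[:,None]-b[None],axis=2); print(D.round(3)); m=D.min(0); print("min",m.round(3))
assert len(b)==6 and (m>.017).sum()>=5
sx,sy=np.array([SX,SY])+.0006*ux[:2]
pre=np.array([sx,sy,0])-.075*ux
line_to([pre[0],pre[1],.162],velocity=.12); st("pre")
print("hit",line_to([sx,sy,.162],velocity=.06,guard=8)); st("over")
print("touch",line_to([sx,sy,.149],velocity=.02,guard=4)); st("low")
```

```text
[[0.569, 0.15], [0.56, 0.178], [0.556, 0.13], [0.535, 0.185], [0.533, 0.125], [0.512, 0.177]]
[[0.59, 0.17], [0.588, 0.129], [0.554, 0.102], [0.556, 0.208], [0.509, 0.203], [0.491, 0.174]]
[[0.029 0.029 0.05  0.06  0.08  0.081]
 [0.031 0.056 0.076 0.031 0.056 0.069]
 [0.053 0.033 0.027 0.079 0.087 0.078]
 [0.057 0.077 0.085 0.031 0.031 0.045]
 [0.073 0.056 0.032 0.086 0.081 0.064]
 [0.078 0.09  0.086 0.054 0.026 0.021]]
min [0.029 0.029 0.027 0.031 0.026 0.021]
pre 27.03 [ 0.4309 -0.1811  0.1626] w 0.224 grip 68.4 F [ 0.6 -0.2 -0.4]
hit False
over 28.43 [ 0.5018 -0.1592  0.162 ] w 0.229 grip 68.4 F [-0.3 -0.1 -1.6]
touch True
low 29.01 [ 0.502  -0.159   0.1503] w 0.228 grip 69.0 F [-1.2  1.2  5.5]
```

Every bead is at least 21 mm from any start position, and the collar touched down at the original height. Releasing.

Run:
```python
from h import *
release(); dwell(.3); st("rel")
p=get_state()["position"]; line_to([p[0],p[1],.30],velocity=.1); dwell(.5); st("up")
im,d=grab_frame("side");P=cloud("side",d).reshape(-1,3); n=np.hypot(P[:,0]-SX,P[:,1]-SY)<.03
for lo,hi in((.2,.212),(.138,.145)):
    g=P[n&(P[:,2]>lo)&(P[:,2]<hi)]; print(lo,len(g),g.mean(0).round(4))
cv2.imwrite("pics/f.png",cv2.resize(im[120:330,200:440],None,fx=2.4,fy=2.4))
```

```text
rel 29.97 [ 0.5014 -0.1587  0.1498] w 1.0 grip 0.0 F [ 0.  -0.7  1. ]
up 32.12 [ 0.5014 -0.1587  0.3   ] w 1.0 grip 0.0 F [-0.  -0.8  0.4]
0.2 76 [ 0.5018 -0.1612  0.2051]
0.138 130 [ 0.5018 -0.1661  0.1412]
```

View pics/f.png

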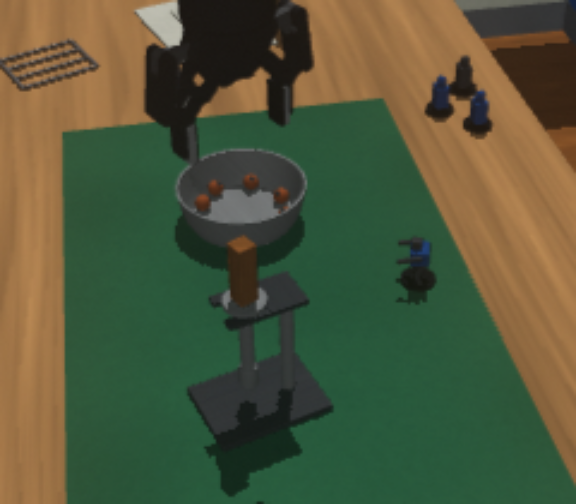

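The stirrer hangs upright in the fork (crop 244,270), as it did at the start, and the gripper is clear.

```bash
python3 -c "
from h import *
print(finish_job())"
```

```text
the job is handed in; nothing more can be done
None
```

I stirred the beads through just over three full circles, hung the stirrer back upright in the fork, and handed the job in at about 32 s; all six beads stayed in the bowl, each at least 21 mm from any start position, the bowl did not move, and no verdict was returned.

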